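# Slide the coupon carrier under the reader's leaf spring

### The job

Load the coupon carrier into the reader with the fingertips alone: press it down hard on its thumb rest until the sprung bed beneath it is right down, keep it pressed while you slide it forward under the forked leaf spring and fully home against the stop inside the housing, then let go, with the bed sprung up again behind it to lock it in. Do not pinch or lift the carrier, keep the robot off the leaf spring, and leave the two weights and the cup where they stand.

Things in the scene. Friction and masses are not known exactly. Their poses are not given: they have to be found in the camera images.
- reader: Bench reader, fixed: grey base 290 x 106 mm with an open channel along x that leads into a white housing. Origin: centre of its underside, on the bench; +x = the way the carrier slides in, z up. Channel 63 mm wide between dark steel rails (9 mm wide, tops 29.5 mm above the bench). Its floor is the sprung bed from x = -134.5 to -30.5 mm, then fixed, 20 mm above the bench, from x = -30 mm.
- lift_bed (a joint): Sprung bed (bright plate) under the waiting carrier, in m: 0 = up (top 26 mm above the bench), 0.0062 = right down (level with the fixed floor). Its spring pushes up with about 5 N when up, 9 N when down. It rises by itself when nothing presses on it: once the carrier's tail has slid past its front edge (reader x = -30.5 mm) it snaps up behind the tail and bars the way back.
- carrier: Loose coupon carrier lying in the channel on the bed: flat metal block 130 mm long (x, along the reader's x), 60 wide, 12 thick, 0.3 kg. Steel tail half (-x), aluminium nose half with a round brass coupon. Origin: centre of its underside; reader x = -62 to -49 mm at the start, +37.5 mm fully home. A rib 52 mm wide, 6.5 mm high stands on top at x = -29 to -23 mm.
- thumb_rest (a point): Point on the flat top of the carrier's thumb rest, on its middle line, 15 mm behind the rib's rear face and 21 mm ahead of the tail end. A fingertip pressing on this flat can also push forward against the rib.
- drag_spring (a joint): Forked leaf spring, in rad, reaching out of the housing toward the carrier with two 11 mm wide tines at reader y = +-20 mm: 0 = free, the tines hanging lowest (29.5 mm above the bench) at reader x = 48 mm; about 0.05 with the pressed-down carrier (top 32 mm) under it, bearing on it with about 6 N.
- spring_nose (a point): Point midway between the two upturned noses of the leaf spring when free (reader x = 34 mm), close behind the gate bar.
- gate (a point): Middle of the underside of the gate bar that crosses the channel, 35 mm above the bench (bar at reader x = 24 to 32 mm, top 42 mm, posts 44 mm). A carrier on the raised bed (top 38 mm) is stopped by it; pressed down (top 32 mm) it passes under. The home carrier's rib is 9 mm short of it. Beyond: clamp bar (x = 66 mm, top 50 mm) and housing (x = 74 to 145 mm, 106 wide, top 61 mm).
- end_stop (a point): Point on the end stop inside the housing where the middle of the carrier's nose face rests when fully home: reader x = 102.5 mm, 26 mm above the bench.
- weight: Brass calibration weight with a knob, 22 mm wide, 33 mm high, standing left of the reader; origin at the centre of its underside. Leave it alone.
- small_weight: Small steel calibration weight with a knob, 20 mm wide, 27 mm high, standing left of the reader; origin at the centre of its underside. Leave it alone.
- cup: White porcelain cup, 44 mm wide, 36 mm high, standing right of the housing; origin at the centre of its underside. Leave it alone.
Not all that is in view belongs to the job. Of the things like the carrier, leave any that is black; of the rest the larger one is meant.

How it is judged:
On the way, in this order (a step that is already met when the one before it is completed fails the run):
1. the fingertips press the carrier down, with its bed, while it is still short of the leaf spring (value of joint lift_bed above 0.0045 m and contact force between the fingers and carrier above 4 N and x of carrier in the frame of reader below -0.035 m and angle between carrier's own z axis and vertical below 0.03 rad), for 0.1 s.
2. the carrier, still pressed down by the fingertips, slides under the lifted leaf spring (value of joint lift_bed above 0.0035 m and contact force between the fingers and carrier above 4 N and value of joint drag_spring above 0.035 rad and x of carrier in the frame of reader above -0.01 m), for 0.05 s.
At the end, for the whole second after the job is handed in: the carrier lies at rest, flat on the fixed floor under the leaf spring, within 3 mm of the end stop, and the bed has sprung up behind its tail (to within 1.5 mm) (x of carrier in the frame of reader above 0.0345 m and z of carrier in the frame of reader below 0.0215 m and angle between carrier's own z axis and vertical below 0.03 rad and value of joint lift_bed below 0.0015 m and value of joint drag_spring above 0.035 rad and linear speed of carrier below 0.01 m/s); the robot touches nothing.
It fails at once if the carrier is lifted off its bed or floor (z of carrier in the frame of reader above 0.032 m or angle between carrier's own z axis and vertical above 0.2 rad).
It fails at once if the robot touches the leaf spring (contact force between any of the fingers, the arm and drag_spring above 1 N).
It fails at once if a weight or the cup is shifted or knocked over (distance of any of weight, small_weight, cup from where it was at the start of the episode above 0.01 m or angle between any of weight, small_weight, cup's own z axis and vertical above 0.3 rad).
It also fails if it takes over 30 s, if anything falls off the work surface, if the arm or the gripper's body presses on something with over 40 N, if the wrist force passes 120 N, or if a joint passes its speed limit or range.

### The arm

A 7-joint arm with a two-finger parallel gripper is mounted at the origin on a cart in front of the work surface, level with it; the furniture and walls round the work are solid. World frame = base frame: x ahead of the robot, y to its left, z up, the work surface at z = 0. Lengths are in m, angles in rad, forces in N, time in s.
With the tool pointing down it reaches from about 0.4 to 0.85 m from the base axis. Payload 10.4 kg.
Tool frame: the origin (TCP) lies on the centre line of the jaws, within the pads' length; the fingertips stand 17 mm ahead of it and the grasp point (between the pads) lies 2 mm behind it; z points along the fingers, y is the line along which they close (so a half turn about z gives the same grasp; the last joint's range is limited). The gripper opens to 85 mm and grips with 20 to 120 N. Pads are 22 mm wide; open, the fingers measure 114 mm over their backs; the gripper's body (76 mm by 85 mm) begins 54 mm behind the grasp point. The pads swing forward as they close: fully open they stand 13 mm farther back than shut.
Start: joints at [1.184, 0.332, -0.065, 1.46, 0.022, 1.35, -0.088], TCP at [0.222, -0.584, 0.248] pointing down, gripper open.
Joint ranges: [-2.6, 2.6], [-0.5, 2.12], [-1.47, 1.34], [0.16, 2.42], [-1.27, 4.41], [0.06, 2.06], [-2.6, 2.6]. Speed limits (rad/s): [2.22, 2.22, 2.79, 2.79, 3.14, 3.14, 3.14].

### API

Orientations are given as a unit quaternion [x, y, z, w].
In Python, from workcell import get_obs, optics, job gives the robot as it stands. The module is installed in compiled form; this text tells all that it offers.
- The arm moves only by the tool send_rows, never from a script. Its argument "plan" is a list that holds one entry, the list of rows, each a list of 7 numbers: the turn, a rotation vector about the tool's x, y, z in units of 1.5 rad (1.0 is 1.5 rad), then the shift along the tool's x, y, z in units of 20 cm (1.0 is 20 cm), then the opening, from 0 (shut) to 1 (fully open). A call has 1 to 20 rows; each row shifts and turns the commanded pose from where the row before left it, along the tool's axes as they then stand; what a row does not reach is not made up. A row lasts 1/12 s, in which the tool goes at most 41.7 mm and 7.16 degrees, less where a joint would pass 70% of its speed; a pose out of reach is approached as far as the arm can. A call with a number of a shift or a turn outside -1 to 1 is refused whole. A call with a gripper value outside its range is refused whole. The fingers move at their own pace and stop on an object; "squeeze" is the grip in N (left out, the last holds). Time passes only in rows, so rows that do not move let the fingers close. It gives the time, the measured TCP pose, the force, the opening and the grip force at its end, in the units of the state.
- get_obs(): the state, without advancing time (a new reading comes with each control period).
- optics.camera(name): name is "scene" or "top" or "wrist"; returns the picture (384x512x3 uint8, red, green, blue); there is no depth.
- optics.get_calibration(name): a dict with "intrinsics" (3x3 intrinsics, pixels), "world_from_camera" (4x4, takes a point from camera to world coordinates); the wrist camera has in their place "T_tool_cam" (4x4, takes a point from camera to tool coordinates, whose origin is the TCP and whose axes are the flange's). Camera axes: x right, y up, looking along -z (the intrinsics and any distortion apply to the point x, -y, -z); pixel columns grow to the right and rows downward; lengths in m; the calibration is good to about 2 mm. A picture is of the moment at which its call begins: read the wrist's pose just before it. get_calibration takes no time and is no camera call.
- job.hand_in(): hands the job in; it is judged then, once.
The state is a dict: "clock": time; "joint_pos": joint angles; "joint_velocities": joint speeds; "tau": joint torques, N m; "position": TCP position; "ee_rot": TCP orientation; "ft_force": force on the tool from outside, world axes, zero at the start; "torque": the same for the moment, N m; "grip_width": opening from 0.0 (shut) to 1.0 (fully open); "grasp_force": force on a finger pad.
Only numpy, scipy, OpenCV 4.12 (cv2) and the standard library are available. Lean on these libraries where they do the work, as an engineer would, in place of code of your own. Each camera call takes 0.05 s, during which the arm holds its last target. There are 200 camera calls.

## Working session

There is one attempt and no reset: what is moved stays moved. The work goes in short steps, Python scripts to look and compute and a tool call to move; the robot and the scene stay as the last step left them, time stands still between calls to the robot, and variables do not carry over. Pictures are saved under pics/ and viewed, at most 10 in all, crops included, and the job is handed in when it is done.

Besides the shell and the picture viewer there is one more tool, called after "Emit:" in YAML: its name, and indented under it one key for each argument. send_rows: Moves the arm, as the interface text tells. Its arguments: {"type":"object","properties":{"plan":{"type":"array"},"squeeze":{"type":"number"}},"required":["plan"]}

```bash
mkdir -p pics
python3 - <<'E'
from workcell import get_obs, optics, job
import cv2,numpy as np
np.set_printoptions(precision=4,suppress=True)
o=get_obs();print(o)
a=optics.camera("scene");b=optics.camera("top")
cv2.imwrite("pics/scene.png",a[...,::-1]);cv2.imwrite("pics/top.png",b[...,::-1])
for n in("scene","top","wrist"):print(n,optics.get_calibration(n))
E
```

```text
{'clock': 0.0, 'joint_pos': array([ 1.1844,  0.3329, -0.0647,  1.461 ,  0.0216,  1.3499, -0.0885]), 'joint_velocities': array([-0.0008, -0.0003,  0.001 , -0.0008, -0.0002, -0.0003,  0.0017]), 'tau': array([ -0.0001, -62.5464,   0.0487, -39.161 ,   0.0161,   0.0097,
        -0.    ]), 'position': array([ 0.2223, -0.5838,  0.2475]), 'ee_rot': array([ 0.9835,  0.1809, -0.0002, -0.0007]), 'ft_force': array([-0.28  ,  0.3644,  0.5709]), 'torque': array([-0.0007,  0.0359, -0.0306]), 'grasp_force': 0.0, 'grip_width': 1.0030058495001124}
scene {'intrinsics': array([[394.42  ,   0.    , 251.9156],
       [  0.    , 394.42  , 189.3031],
       [  0.    ,   0.    ,   1.    ]]), 'world_from_camera': array([[-0.8586,  0.2837, -0.4271,  0.2538],
       [-0.5126, -0.4882,  0.7063,  0.9959],
       [-0.0081,  0.8254,  0.5645,  0.534 ],
       [ 0.    ,  0.    ,  0.    ,  1.    ]])}
top {'intrinsics': array([[416.0129,   0.    , 256.571 ],
       [  0.    , 416.0129, 190.744 ],
       [  0.    ,   0.    ,   1.    ]]), 'world_from_camera': array([[ 0.0016,  0.9806, -0.1961,  0.4559],
       [-0.9998, -0.0028, -0.022 ,  0.3906],
       [-0.0221,  0.196 ,  0.9803,  0.8891],
       [ 0.    ,  0.    ,  0.    ,  1.    ]])}
wrist {'intrinsics': array([[306.2388,   0.    , 252.6378],
       [  0.    , 306.2388, 191.6497],
       [  0.    ,   0.    ,   1.    ]]), 'T_tool_cam': array([[-0.0007,  0.9572,  0.2894,  0.0735],
       [ 1.    ,  0.0006,  0.0003,  0.0015],
       [ 0.0001,  0.2894, -0.9572, -0.1237],
       [ 0.    ,  0.    ,  0.    ,  1.    ]])}
```

View pics/scene.png

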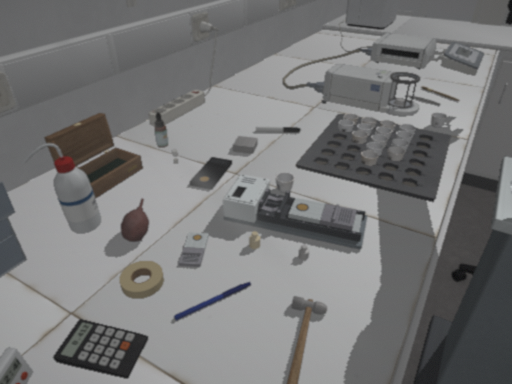

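View pics/top.png

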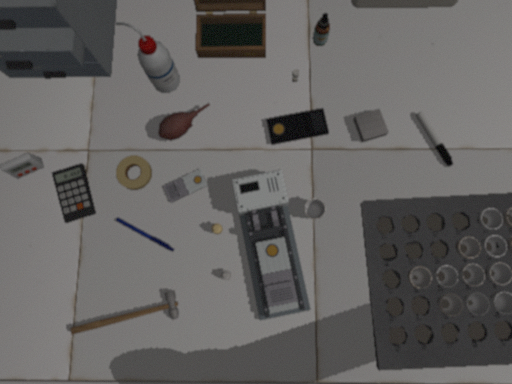

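The scene view shows the reader near (295,210). In the top view the reader is at (270,245) with its housing at (262,190). There are three carrier-like things in the top view:
- The black one at (297,126) is to be left alone.
- The small one at (185,185) is too small.
- The larger metal one at (275,275), in the reader's channel, fits the description.

I'll confirm that in an enlarged crop.

```bash
cat > h.py <<'E'
import numpy as np,cv2
from scipy.spatial.transform import Rotation as R
from workcell import get_obs, optics, job
np.set_printoptions(precision=4,suppress=True)
def cal(n,o=None):
    c=optics.get_calibration(n)
    if n!="wrist": return c["intrinsics"],c["world_from_camera"]
    T=np.eye(4);T[:3,:3]=R.from_quat(o["ee_rot"]).as_matrix();T[:3,3]=o["position"]
    return c["intrinsics"],T@c["T_tool_cam"]
def ray(KT,uv):
    K,T=KT;d=np.linalg.inv(K)@[uv[0],uv[1],1];d=T[:3,:3]@(d*[1,-1,-1]);return T[:3,3],d/np.linalg.norm(d)
def onz(KT,uv,z):
    p,d=ray(KT,uv);return p+d*(z-p[2])/d[2]
def proj(KT,P):
    K,T=KT;q=T[:3,:3].T@(np.asarray(P)-T[:3,3]);q=K@(q*[1,-1,-1]);return q[:2]/q[2]
def tri(rays):
    A=0;b=0
    for p,d in rays:
        M=np.eye(3)-np.outer(d,d);A=A+M;b=b+M@p
    return np.linalg.solve(A,b)
E
python3 - <<'E'
from h import *
b=cv2.imread("pics/top.png");c=b[160:330,160:340]
cv2.imwrite("pics/crop.png",cv2.resize(c,None,fx=3.5,fy=3.5,interpolation=cv2.INTER_CUBIC))
KT=cal("top")
for uv in[(237,176),(286,172),(258,317),(305,310),(272,250),(217,229),(226,275),(314,209)]:print(uv,onz(KT,uv,0.03))
E
```

```text
(237, 176) [0.6597 0.4516 0.03  ]
(286, 172) [0.6681 0.3475 0.03  ]
(258, 317) [0.372  0.4067 0.03  ]
(305, 310) [0.3857 0.3133 0.03  ]
(272, 250) [0.5039 0.3782 0.03  ]
(217, 229) [0.5471 0.4918 0.03  ]
(226, 275) [0.4536 0.4717 0.03  ]
(314, 209) [0.5886 0.2903 0.03  ]
```

View pics/crop.png

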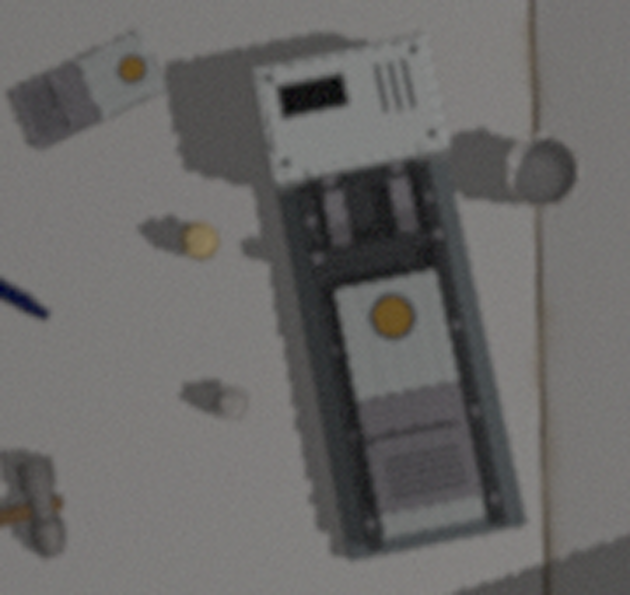

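The crop confirms it: the steel and aluminium carrier with the brass coupon at crop (405,400) lies in the reader's channel, and its thumb rest is near (425,475). Next I'll move the wrist over the reader with the fingers shut.

Emit:
send_rows:
  plan:
    - [[0,0,0.05,0,0,0,0],[0,0,0.05,0,0,0,0],[0,0,0,0.138,-0.092,0,0],[0,0,0,0.138,-0.092,0,0],[0,0,0,0.138,-0.092,0,0],[0,0,0,0.138,-0.092,0,0],[0,0,0,0.138,-0.092,0,0],[0,0,0,0.138,-0.092,0,0],[0,0,0,0.138,-0.092,0,0],[0,0,0,0.138,-0.092,0,0],[0,0,0,0.138,-0.092,0,0],[0,0,0,0.138,-0.092,0,0],[0,0,0,0.138,-0.092,0,0],[0,0,0,0.138,-0.092,0,0]]

```text
clock: 1.27
position: [0.4999, -0.2967, 0.2481]
ee_rot: [0.994, 0.107, -0.0, -0.0]
ft_force: [1.4, -0.6, -0.7]
grip_width: 0.002
grasp_force: 0.0
```

Emit:
send_rows:
  plan:
    - [[0,0,0,0.055,-0.159,0,0],[0,0,0,0.055,-0.159,0,0],[0,0,0,0.055,-0.159,0,0],[0,0,0,0.055,-0.159,0,0],[0,0,0,0.055,-0.159,0,0],[0,0,0,0.055,-0.159,0,0],[0,0,0,0.055,-0.159,0,0],[0,0,0,0.055,-0.159,0,0],[0,0,0,0.055,-0.159,0,0],[0,0,0,0.055,-0.159,0,0],[0,0,0,0.055,-0.159,0,0],[0,0,0,0.055,-0.159,0,0],[0,0,0,0.032,-0.179,0,0],[0,0,0,0.032,-0.179,0,0],[0,0,0,0.032,-0.179,0,0],[0,0,0,0.032,-0.179,0,0],[0,0,0,0.032,-0.179,0,0],[0,0,0,0.032,-0.179,0,0],[0,0,0,0.032,-0.179,0,0],[0,0,0,0.032,-0.179,0,0]]

```text
clock: 2.93
position: [0.5362, 0.395, 0.2478]
ee_rot: [0.994, 0.106, -0.0, 0.0]
ft_force: [0.1, -0.0, 1.3]
grip_width: 0.001
grasp_force: 0.0
```

Emit:
send_rows:
  plan:
    - [[0,0,0,0,0,0,0],[0,0,0,0,0,0,0],[0,0,0,0,0,0,0]]

```text
clock: 3.18
position: [0.5366, 0.3932, 0.2476]
ee_rot: [0.994, 0.107, -0.0, 0.0]
ft_force: [0.4, -0.3, 0.2]
grip_width: 0.003
grasp_force: 0.0
```

Run:
```python
from h import *
import pickle
o=get_obs();a=optics.camera("wrist");pickle.dump(o,open("w1.pkl","wb"))
cv2.imwrite("pics/w1.png",a[...,::-1]);print(o)
cv2.imwrite("pics/w1big.png",cv2.resize(a[...,::-1],(800,600),interpolation=cv2.INTER_CUBIC))
```

```text
{'clock': 3.1833, 'joint_pos': array([-0.2506,  0.5009, -0.6554,  1.3135,  0.3005,  1.4264, -2.2457]), 'joint_velocities': array([ 0.0286, -0.018 ,  0.0126,  0.0062,  0.0016, -0.0014,  0.0001]), 'tau': array([ -2.6236, -67.0555, -11.7074, -37.9421,  -0.1637,  -0.0558,
        -0.0473]), 'position': array([0.5366, 0.3932, 0.2476]), 'ee_rot': array([ 0.9943,  0.1067, -0.0003,  0.0005]), 'ft_force': array([ 0.4355, -0.2908,  0.2004]), 'torque': array([-0.0462, -0.0066, -0.0031]), 'grasp_force': 0.0, 'grip_width': 0.002744096040721987}
```

View pics/w1big.png

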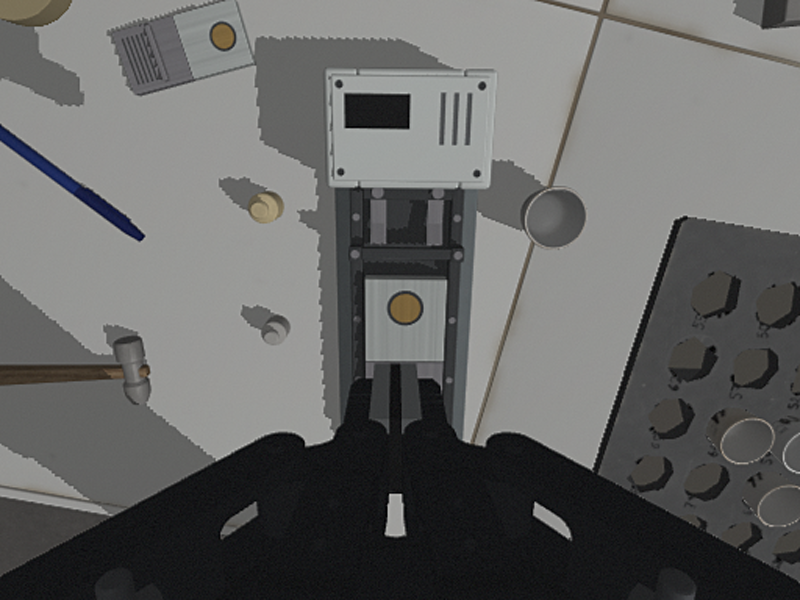

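The wrist view (800x600) shows the carrier's aluminium nose at columns 365–447, rows 277–361, with the coupon at (405,308). The gate bar is at row 255, the leaf tines are at (378,220) and (435,220), and the housing is at the top. The gripper hides the thumb rest, so I'll back off along −x for a second view.

Emit:
send_rows:
  plan:
    - [[0,0,0,-0.1,0,0,0],[0,0,0,-0.1,0,0,0],[0,0,0,-0.1,0,0,0],[0,0,0,-0.1,0,0,0],[0,0,0,-0.1,0,0,0],[0,0,0,-0.1,0,0,0],[0,0,0,0,0,0,0],[0,0,0,0,0,0,0],[0,0,0,0,0,0,0]]

```text
clock: 3.98
position: [0.4206, 0.367, 0.2485]
ee_rot: [0.994, 0.106, 0.001, 0.0]
ft_force: [1.0, -0.3, 1.3]
grip_width: 0.0
grasp_force: 0.0
```

Run:
```python
from h import *
import pickle
o=get_obs();a=optics.camera("wrist");pickle.dump(o,open("w2.pkl","wb"))
cv2.imwrite("pics/w2.png",a[...,::-1]);print(o['position'],o['ee_rot'],o['clock'])
cv2.imwrite("pics/w2big.png",cv2.resize(a[...,::-1][40:340,112:412],(600,600),interpolation=cv2.INTER_CUBIC))
```

```text
[0.4206 0.367  0.2485] [0.9944 0.1055 0.0006 0.0003] 3.9833
```

View pics/w2big.png

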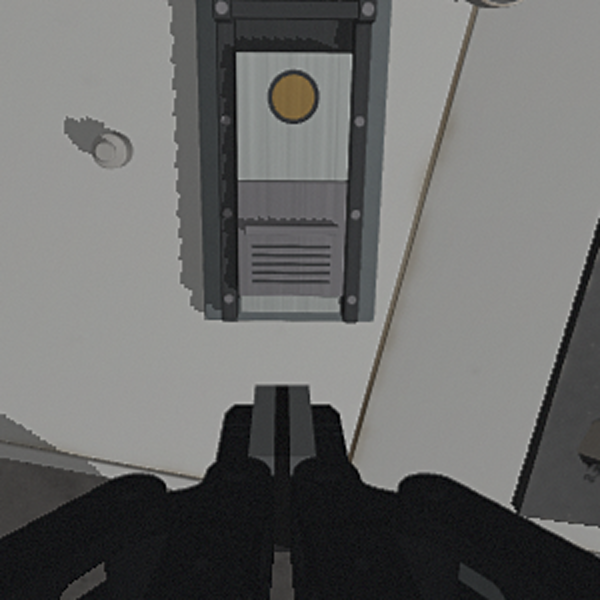

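The second view shows everything needed. In the crop the nose edge is at row 52, the steel/aluminium seam at row 181, the rib at about row 225, the ribbed thumb rest at (291,262) and the tail at row 297. Now I'll measure by colour mask and triangulate across the two views.

```bash
cat > m.py <<'E'
from h import *
import pickle
C={}
for n in("w1","w2"):
    im=cv2.imread(f"pics/{n}.png");o=pickle.load(open(n+".pkl","rb"));KT=cal("wrist",o)
    hsv=cv2.cvtColor(im,cv2.COLOR_BGR2HSV)
    m=cv2.inRange(hsv,(10,90,70),(30,255,255));m[:, :200]=0;m[:,320:]=0
    cs=max(cv2.findContours(m,0,1)[0],key=cv2.contourArea);cc,r=cv2.minEnclosingCircle(cs)
    # aluminium: bright connected region round the coupon
    g=cv2.inRange(cv2.GaussianBlur(im,(3,3),0),(118,118,118),(255,255,255))
    _,lab=cv2.connectedComponents(g);l=lab[int(cc[1]-r-6),int(cc[0])]
    c=max(cv2.findContours((lab==l).astype(np.uint8),0,1)[0],key=cv2.contourArea)
    q=cv2.boxPoints(cv2.minAreaRect(c));print(n,"coupon",np.array(cc),r,"alu box",q.tolist())
    C[n]=(KT,cc,q)
P=tri([ray(C[n][0],C[n][1]) for n in C]);print("coupon 3D",P)
for n in C:
    print(n,"corners z38",np.array([onz(C[n][0],p,.038)for p in C[n][2]]).tolist(),onz(C[n][0],C[n][1],.038))
S=lambda x,y:(x/2+112,y/2+40)
K=C["w2"][0]
for nm,p,z in [("tailL",(240,297),.038),("tailR",(342,297),.038),("baseL",(205,320),.015),("baseR",(374,320),.015),("railscrews",(225,121),.03),("",(228,214),.03),("",(229,299),.03),("",(359,121),.03),("",(355,214),.03),("",(352,300),.03),("gateL",(222,8),.044),("gateR",(368,8),.044),("thumb",(291,262),.038)]:print(nm,onz(K,S(*p),z))
E
python3 m.py
```

```text
w1 coupon [258.883  196.8138] 9.437217712402344 alu box [[234.0, 229.99998474121094], [234.0, 178.99998474121094], [285.0, 178.99998474121094], [285.0, 229.99998474121094]]
w2 coupon [258.3415  88.0488] 11.076200485229492 alu box [[231.0, 128.99998474121094], [231.0, 66.99998474121094], [287.0, 66.99998474121094], [287.0, 128.99998474121094]]
coupon 3D [0.5053 0.3774 0.0362]
w1 corners z38 [[0.45938734397711645, 0.3973567362010335, 0.03799999999999992], [0.5204301036139928, 0.40944489623904706, 0.03799999999999998], [0.5325377028198846, 0.3534532316679235, 0.03799999999999998], [0.4721221868752034, 0.3384242258283427, 0.03799999999999998]] [0.5058 0.3776 0.038 ]
w2 corners z38 [[0.4583475952950098, 0.39719727606791083, 0.03799999999999998], [0.5191885568660003, 0.4089194925282748, 0.03799999999999998], [0.5310876304620079, 0.353298319710399, 0.03799999999999998], [0.4709241887854101, 0.33838106913629334, 0.03799999999999998]] [0.5052 0.3774 0.038 ]
tailL [0.3932 0.3835 0.038 ]
tailR [0.4054 0.3268 0.038 ]
baseL [0.3675 0.4019 0.015 ]
baseR [0.3891 0.3004 0.015 ]
railscrews [0.4856 0.4101 0.03  ]
 [0.4369 0.3993 0.03  ]
 [0.3883 0.3896 0.03  ]
 [0.5006 0.3399 0.03  ]
 [0.4518 0.3299 0.03  ]
 [0.4027 0.3194 0.03  ]
gateL [0.5376 0.42   0.044 ]
gateR [0.5526 0.3502 0.044 ]
thumb [0.4192 0.3595 0.038 ]
```

Measured:
- **Heights:** the carrier top triangulates to 36–38 mm, which agrees with the text.
- **Yaw:** the reader sits at about 11.9°, already matching the tool's 12.1°.
- **Carrier:** its reader x is about −58 mm.
- **Thumb rest:** it lies near (0.420, 0.3593).

Next I'll align over it and descend to about 10 mm above.

Emit:
send_rows:
  plan:
    - [[0,0,0,-0.01,0.037,0,0],[0,0,0,0,0,0.115,0],[0,0,0,0,0,0.115,0],[0,0,0,0,0,0.115,0],[0,0,0,0,0,0.115,0],[0,0,0,0,0,0.115,0],[0,0,0,0,0,0.115,0],[0,0,0,0,0,0.115,0],[0,0,0,0,0,0.115,0],[0,0,0,0,0,0,0],[0,0,0,0,0,0,0],[0,0,0,0,0,0,0]]

```text
clock: 5.03
position: [0.4196, 0.3607, 0.0655]
ee_rot: [0.994, 0.106, 0.0, -0.0]
ft_force: [-0.2, 0.2, -0.3]
grip_width: 0.001
grasp_force: 0.0
```

Run:
```python
from h import *
o=get_obs();print(o['position'],o['ee_rot'],o['ft_force'])
a=optics.camera("wrist")[...,::-1]
cv2.imwrite("pics/w3.png",cv2.resize(a,(800,600),interpolation=cv2.INTER_CUBIC))
```

```text
[0.4196 0.3607 0.0655] [ 0.9943  0.1065  0.0004 -0.0004] [-0.2337  0.1603 -0.3361]
```

View pics/w3.png

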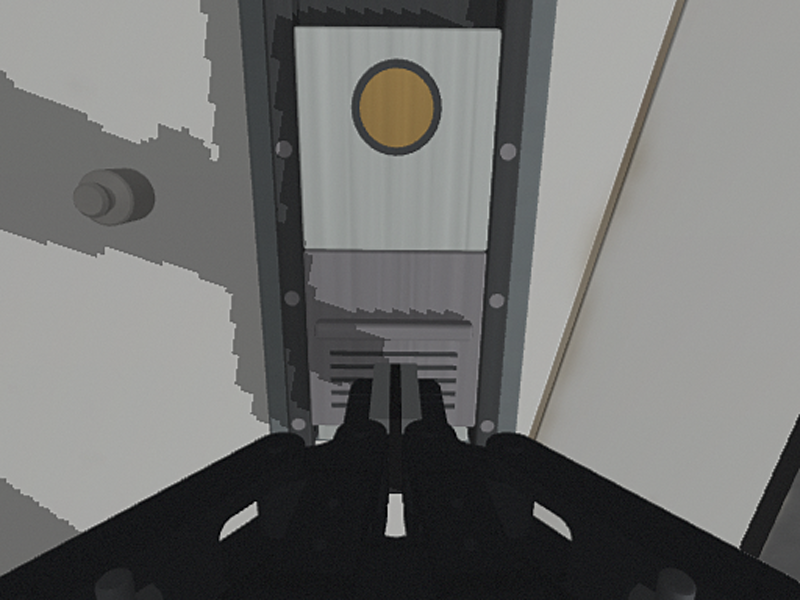

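The fingertips at (395,365) are centred over the thumb rest, behind the rib (row 328) and clear of it. Now pressing gently.

Emit:
send_rows:
  plan:
    - [[0,0,0,0,0,0.015,0],[0,0,0,0,0,0.015,0],[0,0,0,0,0,0.015,0],[0,0,0,0,0,0.015,0],[0,0,0,0,0,0.01,0],[0,0,0,0,0,0,0],[0,0,0,0,0,0,0]]

```text
clock: 5.67
position: [0.4192, 0.3606, 0.0505]
ee_rot: [0.994, 0.107, 0.0, -0.0]
ft_force: [0.7, -1.2, 5.1]
grip_width: -0.0
grasp_force: 2.2
```

Emit:
send_rows:
  plan:
    - [[0,0,0,0,0,0.01,0],[0,0,0,0,0,0.01,0],[0,0,0,0,0,0,0],[0,0,0,0,0,0,0]]

```text
clock: 6.0
position: [0.4192, 0.3609, 0.0487]
ee_rot: [0.994, 0.107, 0.001, 0.0]
ft_force: [-6.5, -7.9, 29.8]
grip_width: -0.001
grasp_force: 15.0
```

The bed is at the bottom with about 30 N pressed. Sliding forward in short stages.

Emit:
send_rows:
  plan:
    - [[0,0,0,0.01,0,0,0],[0,0,0,0.015,0,0,0],[0,0,0,0.015,0,0,0],[0,0,0,0.015,0,0,0],[0,0,0,0.015,0,0,0],[0,0,0,0.015,0,0,0]]

```text
clock: 6.5
position: [0.4344, 0.3652, 0.0488]
ee_rot: [0.994, 0.107, -0.0, 0.0]
ft_force: [-12.6, -7.4, 33.0]
grip_width: 0.005
grasp_force: 16.5
```

Emit:
send_rows:
  plan:
    - [[0,0,0,0.015,0.002,0,0],[0,0,0,0.015,0.002,0,0],[0,0,0,0.015,0.002,0,0],[0,0,0,0.015,0.002,0,0],[0,0,0,0.015,0.002,0,0],[0,0,0,0.015,0,0,0],[0,0,0,0.015,0,0,0],[0,0,0,0.015,0,0,0]]

```text
clock: 7.17
position: [0.4563, 0.3695, 0.0488]
ee_rot: [0.994, 0.108, -0.002, -0.0]
ft_force: [-25.5, -7.3, 39.6]
grip_width: 0.002
grasp_force: 19.9
```

Run:
```python
from h import *
o=get_obs();print(o['position'],o['ee_rot'],o['ft_force'])
a=optics.camera("wrist")[...,::-1]
cv2.imwrite("pics/w4.png",cv2.resize(a,(800,600),interpolation=cv2.INTER_CUBIC))
```

```text
[0.4563 0.3695 0.0488] [ 0.9942  0.108  -0.0015 -0.0005] [-25.4756  -7.2801  39.6084]
```

View pics/w4.png

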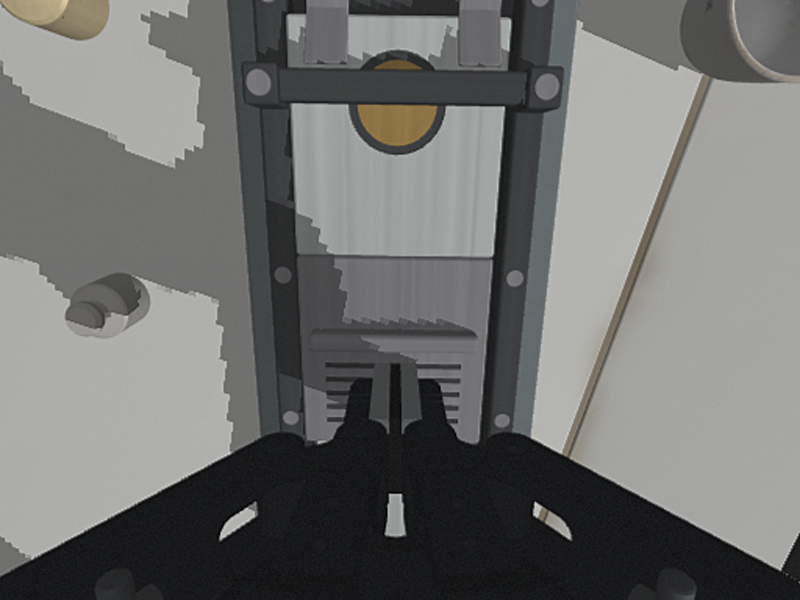

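The carrier has gone under the gate bar (row 87), and its nose is now meeting the spring tines at (327,40) and (480,40). The fingertips still sit on the thumb rest behind the rib. I'll ease the pressure slightly and carry on.

Emit:
send_rows:
  plan:
    - [[0,0,0,0.015,0.001,-0.002,0],[0,0,0,0.015,0.001,0,0],[0,0,0,0.015,0,0,0],[0,0,0,0.015,0,0,0],[0,0,0,0.015,0,0,0],[0,0,0,0.015,0,0,0]]

```text
clock: 7.72
position: [0.4747, 0.3731, 0.0491]
ee_rot: [0.994, 0.108, -0.001, -0.001]
ft_force: [-14.5, -3.9, 27.5]
grip_width: 0.004
grasp_force: 14.1
```

Emit:
send_rows:
  plan:
    - [[0,0,0,0.015,0,0,0],[0,0,0,0.015,0,0,0],[0,0,0,0.015,0,0,0],[0,0,0,0.015,0,0,0],[0,0,0,0.015,0,0,0],[0,0,0,0.015,0,0,0]]

```text
clock: 8.22
position: [0.4923, 0.3769, 0.0491]
ee_rot: [0.994, 0.108, -0.001, -0.001]
ft_force: [-14.8, -3.0, 26.4]
grip_width: -0.001
grasp_force: 13.6
```

Run:
```python
from h import *
o=get_obs();print(o['position'],o['ee_rot'],o['ft_force'])
a=optics.camera("wrist")[...,::-1]
cv2.imwrite("pics/w5.png",cv2.resize(a,(800,600),interpolation=cv2.INTER_CUBIC))
```

```text
[0.4923 0.3769 0.0491] [ 0.9942  0.1079 -0.0009 -0.0008] [-14.8345  -3.013   26.3868]
```

View pics/w5.png

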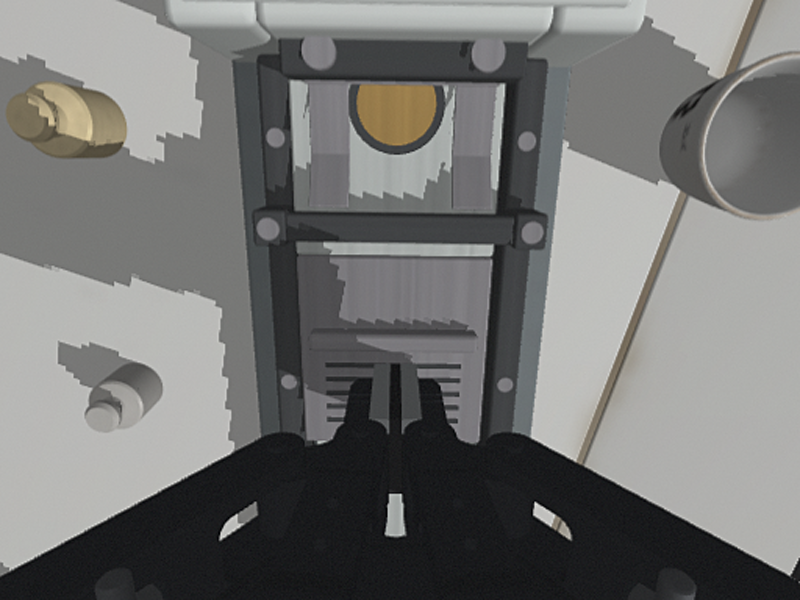

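The carrier is well under the leaf spring and moving with the fingertips, with no slip against the rib at row 340. It has about 20 mm left to go.

Emit:
send_rows:
  plan:
    - [[0,0,0,0.015,0,0,0],[0,0,0,0.015,0,0,0],[0,0,0,0.015,0,0,0],[0,0,0,0.015,0,0,0],[0,0,0,0.015,0,0,0]]

```text
clock: 8.68
position: [0.507, 0.38, 0.0491]
ee_rot: [0.994, 0.108, -0.001, -0.001]
ft_force: [-13.8, -2.9, 26.3]
grip_width: 0.004
grasp_force: 13.2
```

Emit:
send_rows:
  plan:
    - [[0,0,0,0.01,0,0,0],[0,0,0,0.01,0,0,0]]

```text
clock: 8.85
position: [0.5109, 0.3808, 0.0491]
ee_rot: [0.994, 0.108, -0.001, -0.001]
ft_force: [-16.4, -2.4, 25.8]
grip_width: 0.006
grasp_force: 13.2
```

Emit:
send_rows:
  plan:
    - [[0,0,0,0.01,0,0,0],[0,0,0,0.01,0,0,0]]

```text
clock: 9.02
position: [0.5144, 0.3817, 0.0491]
ee_rot: [0.994, 0.108, -0.001, -0.001]
ft_force: [-16.8, -3.3, 27.8]
grip_width: 0.0
grasp_force: 13.5
```

Emit:
send_rows:
  plan:
    - [[0,0,0,0.01,0,0,0],[0,0,0,0.005,0,0,0],[0,0,0,0,0,0,0]]

```text
clock: 9.27
position: [0.5154, 0.3819, 0.049]
ee_rot: [0.994, 0.108, -0.003, 0.0]
ft_force: [-24.3, -7.8, 34.8]
grip_width: -0.003
grasp_force: 21.0
```

Emit:
send_rows:
  plan:
    - [[0,0,0,0.01,0,0,0],[0,0,0,0.005,0,0,0],[0,0,0,0,0,0,0]]

```text
clock: 9.52
position: [0.5156, 0.382, 0.049]
ee_rot: [0.994, 0.109, -0.006, 0.001]
ft_force: [-35.9, -14.3, 45.7]
grip_width: 0.001
grasp_force: 26.8
```

Run:
```python
from h import *
import pickle
o=get_obs();print(o['position'],o['ft_force'])
a=optics.camera("wrist")[...,::-1];cv2.imwrite("pics/w6r.png",a);pickle.dump(o,open("w6.pkl","wb"))
cv2.imwrite("pics/w6.png",cv2.resize(a,(800,600),interpolation=cv2.INTER_CUBIC))
```

```text
[0.5156 0.382  0.049 ] [-35.9197 -14.2793  45.7084]
```

View pics/w6.png

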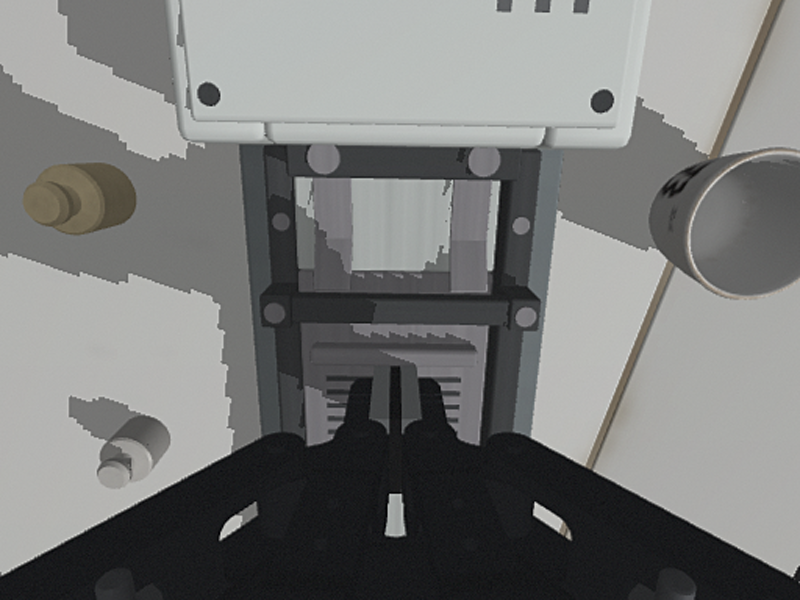

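The carrier is against the stop: its position is holding while the force builds, and the rib (row 352) sits just short of the gate bar. I'll ease off the built-up push, then lift straight up.

Emit:
send_rows:
  plan:
    - [[0,0,0,-0.01,0,0,0],[0,0,0,-0.01,0,0,0],[0,0,0,0,0,-0.01,0],[0,0,0,0,0,-0.02,0],[0,0,0,0,0,-0.04,0],[0,0,0,0,0,-0.1,0],[0,0,0,0,0,-0.15,0],[0,0,0,0,0,-0.15,0],[0,0,0,-0.15,0,-0.15,0],[0,0,0,-0.15,0,-0.15,0],[0,0,0,-0.15,0,-0.15,0],[0,0,0,0,0,0,0],[0,0,0,0,0,0,0],[0,0,0,0,0,0,0]]

```text
clock: 10.73
position: [0.4333, 0.3605, 0.229]
ee_rot: [0.994, 0.106, 0.0, 0.0]
ft_force: [-0.1, 0.4, -0.1]
grip_width: -0.002
grasp_force: 0.0
```

Run:
```python
from h import *
import pickle
o=get_obs();print(o['position'],o['ft_force'],o['clock'])
a=optics.camera("wrist")[...,::-1];cv2.imwrite("pics/w7r.png",a);pickle.dump(o,open("w7.pkl","wb"))
cv2.imwrite("pics/w7.png",cv2.resize(a[60:330,130:390],(600,623))[:600])
```

```text
[0.4333 0.3605 0.229 ] [-0.1042  0.3684 -0.1418] 10.7333
```

View pics/w7.png

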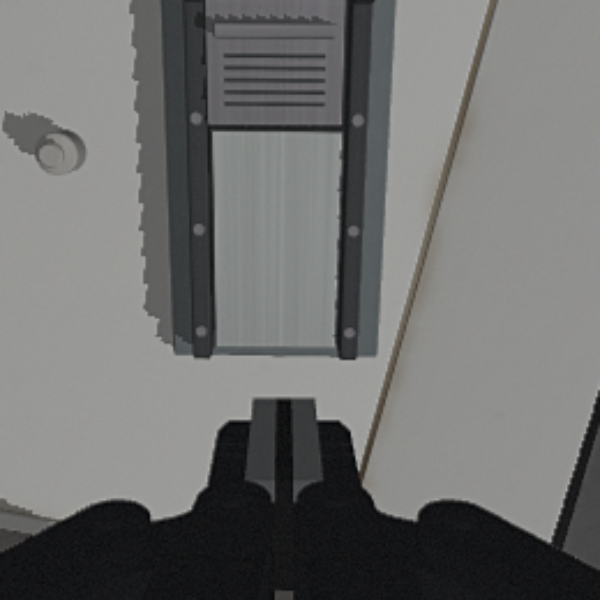

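The carrier's tail (row 125) is past the bed's front edge (row 131), and the bright bed fills the channel behind it. I'll check both with numbers.

Run:
```python
from h import *
import pickle
K=cal("wrist",pickle.load(open("w7.pkl","rb")));s=600/260
S=lambda x,y:(130+x/s,60+y/s)
u=np.array([.9786,.2057])
rear=onz(K,S(277,356),.015)
O=rear[:2]+.145*u
sc=[onz(K,S(*p),.03)[:2] for p in[(196,118),(358,120),(199,230),(353,232)]]
print("origin",O)
f=lambda p,z:((onz(K,S(*p),z)[:2]-O)@u)
print("tail z32",f((277,125),.032),"z38",f((277,125),.038))
for z in(.02,.026):print(z,"bed front",f((277,131),z),"rear",f((277,346),z),"width",np.linalg.norm(onz(K,S(212,240),z)-onz(K,S(341,240),z)))
```

```text
origin [0.5201 0.3799]
tail z32 -0.029764051314348818 z38 -0.029493567179920587
0.02 bed front -0.032972280040117305 rear -0.13772550550864693 width 0.0617689710168921
0.026 bed front -0.03265370956700824 rear -0.1355184059026817 width 0.06065537760962283
```

The gap from tail to bed edge is 2.9 mm, and 3.0 mm is expected when home. The force built up at the stop, and the robot is now clear. Handing in.

```bash
python3 -c "
from workcell import job
print(job.hand_in())"
```

```text
the job is handed in; nothing more can be done
None
```

The carrier was pressed down, slid under the leaf spring and pushed home against the stop, and the job is handed in; the tail measured 2.9 mm past the bed's front edge (3.0 mm expected), the view couldn't confirm the bed's raised height, and the hand-in returned no verdict.

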